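# Stack the storage cartons on the cupboard shelf board

### The arm

A 6-joint arm with a two-finger parallel gripper is mounted at the origin on the work surface. World frame = base frame: x ahead of the robot, y to its left, z up, the work surface at z = 0. Lengths are in m, angles in degrees, forces in N, time in s.
With the tool pointing down it reaches from about 0.325 to 0.9 m from the base axis. Payload 3.5 kg.
Tool frame: the origin (TCP) lies on the centre line of the jaws, within the pads' length; the fingertips stand 11 mm ahead of it and the grasp point (between the pads) lies 8 mm behind it; z points along the fingers, y is the line along which they close (so a half turn about z gives the same grasp; the last joint's range is limited). The gripper opens to 85 mm and grips with 20 to 120 N. Pads are 22 mm wide; open, the fingers measure 114 mm over their backs; the gripper's body (76 mm by 85 mm) begins 54 mm behind the grasp point. The pads swing forward as they close: fully open they stand 13 mm farther back than shut.
Start: joints at [57.903, 15.837, -1.513, 72.651, 0, 84.076], TCP at [0.276, 0.561, 0.242] pointing down, gripper open.
Joint ranges: [-178.77, 178.77], [-48.84, 107.48], [-61.69, 71.31], [-111.58, 123.2], [-90, 87.43], [-180, 180]. Speed limits (degrees/s): [147.25, 147.25, 180, 180, 180, 180].

### API

Orientations are given as [roll, pitch, yaw] about the fixed x, y, z axes, in that order (R = Rz(yaw) Ry(pitch) Rx(roll)).
In Python, from cell import ctrl gives the robot as it stands. The module is installed in compiled form; this text tells all that it offers. Calls block until the motion is done:
- ctrl.goto(position, orientation): joint-space move of the TCP to a pose.
- ctrl.movel(position, frame=None, speed=0.15, force_limit=None): straight line of the TCP; frame=None keeps the orientation; speed is the mean speed in m/s. With force_limit (N) it stops when the force on the tool has changed by that much, and returns True; else False.
- ctrl.move_j(angles): joint-space move.
- ctrl.let_go() and ctrl.close(): open the fingers fully, or close them until they stop; the grip force is fixed at half the most.
- ctrl.pause(seconds).
- ctrl.ik(position, orientation): joint angles nearest the present ones, or None.
- ctrl.snapshot(name): name is "side" or "top"; returns the picture (384x512x3 uint8, red, green, blue); there is no depth.
- ctrl.get_calibration(name): a dict with "fovy" (degrees; the focal length in pixels is half the picture's height over the tangent of half this angle, whatever the lens; pixels are square), "cx", "cy" (the principal point, pixels), "eye" and "orientation" of the camera in the world. Camera axes: x right, y down, z forward; pixel columns grow to the right and rows downward; lengths in m; the calibration is good to about 2 mm. A picture is of the moment at which its call begins. get_calibration takes no time and is no camera call.
A pose or a line that the arm cannot do raises ctrl.Unreachable and nothing moves.
- ctrl.close_job(): hands the job in; it is judged then, once.
Readings, each from a call of its own:
- ctrl.get_time_s(): time.
- ctrl.get_joint_pos(): joint angles.
- ctrl.get_qd(): joint speeds.
- ctrl.get_effort(): joint torques, N m.
- ctrl.get_tool_pos(): TCP position.
- ctrl.get_orientation(): TCP orientation.
- ctrl.get_ft_force(): force on the tool from outside, world axes, zero at the start.
- ctrl.get_ft_torque(): the same for the moment, N m.
- ctrl.get_opening(): finger opening in m.
- ctrl.get_grasp_force(): force on a finger pad.
Only numpy, scipy, OpenCV 4.12 (cv2) and the standard library are available. Lean on these libraries where they do the work, as an engineer would, in place of code of your own. Each camera call takes 0.05 s, during which the arm holds its last target. There are 200 camera calls.

### The job

Build a neat column of cartons on the wooden shelf board: first set the flat carton squarely on the carton already there, long sides together and edges flush. Then take the carton that stands on its end, lower it gently (do not let it topple) until it lies on its broad side on the white worktop and let go, take it again from above and set it lying flat, squarely and flush, on top of the column. Set the cartons down rather than dropping them, and leave the bottom carton and the mug, jar and spray can where they are.

Things in the scene. Friction and masses are not known exactly. Their poses are not given: they have to be found in the camera images.
- shelf_board: Fixed brown wooden board lying on the white worktop (worktop height 0), 180 (x) x 130 (y) x 18 mm high; origin at the centre of its underside, z up. The bottom carton stands on it.
- bottom_carton: Loose closed cardboard carton lying on the shelf board, 120 mm long (own x) x 60 mm wide (own y) x 60 mm high (own z, up), about 0.6 kg; origin at the centre of its underside (18 mm above the worktop). It is the foot of the column and stays where it is.
- flat_carton: Loose closed cardboard carton lying flat on the worktop, 120 mm long (own x) x 60 mm wide (own y) x 40 mm high (own z, up), about 0.3 kg; origin at the centre of its underside. It goes on the bottom carton first, as the middle of the column; either end may be in front.
- flat_carton_center (a point): Centre of the flat carton, 20 mm above its underside; axes as the carton's.
- standing_carton: Loose closed cardboard carton standing on its small end on the worktop, 120 mm long (own z, up at the start) x 60 mm wide (own y) x 50 mm thick (own x), about 0.3 kg; origin at the centre of the end that is down at the start. Lying flat, its x axis is vertical (either way), its z axis is level and it is 50 mm high. It goes on top of the column; either end may be in front and either broad side up.
- standing_carton_center (a point): Centre of the standing carton, 60 mm from its origin along its z; axes as the carton's.
- mug: Bystander: white mug, 76 mm across, 85 mm high, with a handle towards its own y; origin at the centre of its underside.
- jar: Bystander: glass jar with steel cap, 68 mm across, 90 mm high; origin at the centre of its underside.
- spray_can: Bystander: red spray can with black cap, 54 mm across, 150 mm high; origin at the centre of its underside.
Not all that is in view belongs to the job. Leave any blue, green or purple look-alike of the standing_carton alone.

How it is judged (in metres and radians):
On the way, in this order (a step that is already met when the one before it is completed fails the run):
1. the flat carton lies squarely on the bottom carton, let go (x of flat_carton_center in the frame of bottom_carton between -0.008 and 0.008 m and y of flat_carton_center in the frame of bottom_carton between -0.008 and 0.008 m and z of flat_carton_center in the frame of bottom_carton between 0.074 and 0.086 m and angle between the z axis of flat_carton and the z axis of bottom_carton, either way round below 0.08 rad and angle between the x axis of flat_carton and the x axis of bottom_carton, either way round below 0.1 rad and contact force between the fingers and flat_carton below 0.1 N and linear speed of flat_carton below 0.02 m/s), for 0.2 s.
2. the carton that stood on end lies on its broad side on the worktop, let go (angle between the x axis of standing_carton and the z axis of bottom_carton, either way round below 0.06 rad and height (world z) of standing_carton_center below 0.03 m and contact force between the fingers and standing_carton below 0.1 N and linear speed of standing_carton below 0.02 m/s), for 0.2 s.
At the end, for the whole second after the job is handed in: Column bottom, flat, formerly standing carton (on its broad side): the upper two each centred on the bottom one within 8 mm along and across, long sides parallel within 0.1 rad, flat within 0.08 rad; bottom carton upright, within 20 mm of its start; all at rest (x of flat_carton_center in the frame of bottom_carton between -0.008 and 0.008 m and y of flat_carton_center in the frame of bottom_carton between -0.008 and 0.008 m and z of flat_carton_center in the frame of bottom_carton between 0.074 and 0.086 m and angle between the z axis of flat_carton and the z axis of bottom_carton, either way round below 0.08 rad and angle between the x axis of flat_carton and the x axis of bottom_carton, either way round below 0.1 rad and x of standing_carton_center in the frame of bottom_carton between -0.008 and 0.008 m and y of standing_carton_center in the frame of bottom_carton between -0.008 and 0.008 m and z of standing_carton_center in the frame of bottom_carton between 0.117 and 0.133 m and angle between the x axis of standing_carton and the z axis of bottom_carton, either way round below 0.08 rad and angle between the z axis of standing_carton and the x axis of bottom_carton, either way round below 0.1 rad and linear speed of each of bottom_carton, flat_carton, standing_carton below 0.02 m/s and distance of bottom_carton from where it was at the start of the episode below 0.02 m and angle between bottom_carton's own z axis and vertical below 0.05 rad); the robot touches nothing.
It fails at once if the mug, jar or spray can is moved more than 30 mm (distance of any of mug, jar, spray_can from where it was at the start of the episode above 0.03 m).
It fails at once if the bottom carton is shifted more than 20 mm (distance of bottom_carton from where it was at the start of the episode above 0.02 m).
It fails at once if the standing carton topples over (turns faster than 9 rad/s, as when let go more than about 25 degrees from lying) (angular speed of standing_carton above 9 rad/s).
It fails at once if a carton is dropped (moves faster than 0.6 m/s while the fingers do not touch it) ((contact force between the fingers and flat_carton below 0.1 N and linear speed of flat_carton above 0.6 m/s) or (contact force between the fingers and standing_carton below 0.1 N and linear speed of standing_carton above 0.6 m/s)).
It also fails if it takes over 72 s, if anything falls off the work surface, if the arm or the gripper's body presses on something with over 40 N, if the wrist force passes 120 N, or if a joint passes its speed limit or range.

## Working session

There is one attempt and no reset: what is moved stays moved. The work goes in short steps, each a Python script; the robot and the scene stay as the last script left them, time stands still between calls to the robot, and variables do not carry over. Pictures are saved under pics/ and viewed, at most 10 in all, crops included, and the job is handed in when it is done.

```bash
mkdir -p pics; python3 - <<'E'
from cell import ctrl
import cv2
for n in("side","top"):
    im=ctrl.snapshot(n); cv2.imwrite(f"pics/{n}0.png",im[...,::-1]); print(n,ctrl.get_calibration(n))
print(ctrl.get_time_s(),ctrl.get_orientation(),ctrl.get_opening())
E
```

```text
side {'fovy': 51.5997717448102, 'cx': 254.09826424140093, 'cy': 195.0368207370296, 'eye': array([0.40479869, 0.64662331, 0.56320153]), 'orientation': array([-126.39290134,    1.08652097, -165.30231352])}
top {'fovy': 52.232307206609825, 'cx': 254.20486358148165, 'cy': 193.38052321937678, 'eye': array([0.46908316, 0.00611497, 0.94696635]), 'orientation': array([-172.37375506,   -1.22193259,  -89.45521636])}
0.1 [-1.79883454e+02 -1.37973552e-02  1.53826332e+02] 0.08507783327301723
```

View pics/side0.png

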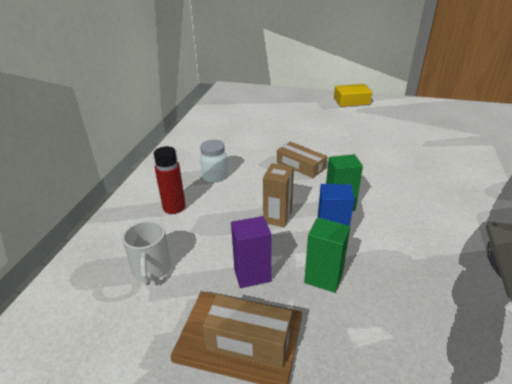

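View pics/top0.png

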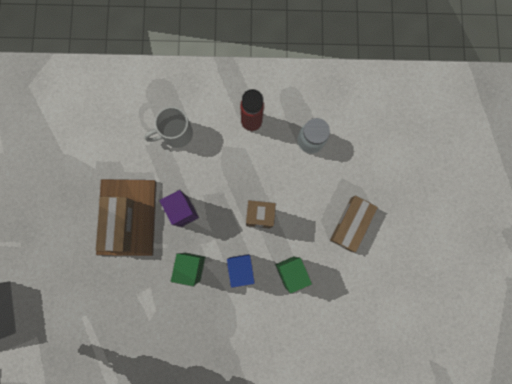

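The side view shows the bottom carton on the board (~248,330), the standing one at (279,195) and the flat one at (302,159). In the top view they are at (116,223), (261,213) and (355,224), with coloured look-alikes around the standing carton.

```bash
cat > h.py <<'E'
import numpy as np, cv2
from cell import ctrl
from scipy.spatial.transform import Rotation as R
def cam(n):
    c=ctrl.get_calibration(n); f=192/np.tan(np.radians(c['fovy']/2))
    K=np.array([[f,0,c['cx']],[0,f,c['cy']],[0,0,1]])
    return K,np.array(c['eye']),R.from_euler('xyz',c['orientation'],degrees=True).as_matrix()
def cast(n,px,z):
    K,e,M=cam(n); px=np.atleast_2d(px).astype(float)
    d=(M@np.linalg.inv(K)@np.c_[px,np.ones(len(px))].T).T
    return e+d*((z-e[2])/d[:,2])[:,None]
def proj(n,p):
    K,e,M=cam(n); q=(K@M.T@(np.atleast_2d(p)-e).T).T
    return q[:,:2]/q[:,2:]
E
python3 - <<'E'
from h import *
t=cv2.imread('pics/top0.png'); s=cv2.imread('pics/side0.png')
def cr(im,x,y,w,h,k=4): return cv2.resize(im[y:y+h,x:x+w],None,fx=k,fy=k,interpolation=cv2.INTER_CUBIC)
A=np.hstack([cr(t,92,173,70,90,4),cr(t,240,195,40,36,4).repeat(1,0) if 0 else cr(t,236,173,50,90,4),cr(t,325,173,60,90,4)])
B=np.hstack([cr(s,170,290,135,94,3),cr(s,260,140,75,94,3)]); B=B[:, :A.shape[1]]
B=cv2.copyMakeBorder(B,0,0,0,A.shape[1]-B.shape[1],0)
cv2.imwrite('pics/z.png',np.vstack([A,B])[:600]); print(A.shape,B.shape)
for n,p in (('bottom',(116,223,.078)),('stand',(261,213,.12)),('flat',(355,224,.04)),('mug',(172,125,.085)),('can',(252,100,.15)),('jar',(316,130,.09)),('purple',(177,205,.12)),('green',(187,268,.12)),('blue',(240,270,.1)),('g2',(295,275,.1))):
    print(n,cast('top',p[:2],p[2]).round(3))
E
```

```text
(360, 720, 3) (282, 720, 3)
bottom [[0.516 0.292 0.078]]
stand [[ 0.538 -0.025  0.12 ]]
flat [[ 0.522 -0.247  0.04 ]]
mug [[0.739 0.176 0.085]]
can [[ 0.776 -0.003  0.15 ]]
jar [[ 0.731 -0.15   0.09 ]]
purple [[0.553 0.152 0.12 ]]
green [[0.422 0.127 0.12 ]]
blue [[0.418 0.018 0.1  ]]
g2 [[ 0.409 -0.099  0.1  ]]
```

View pics/z.png

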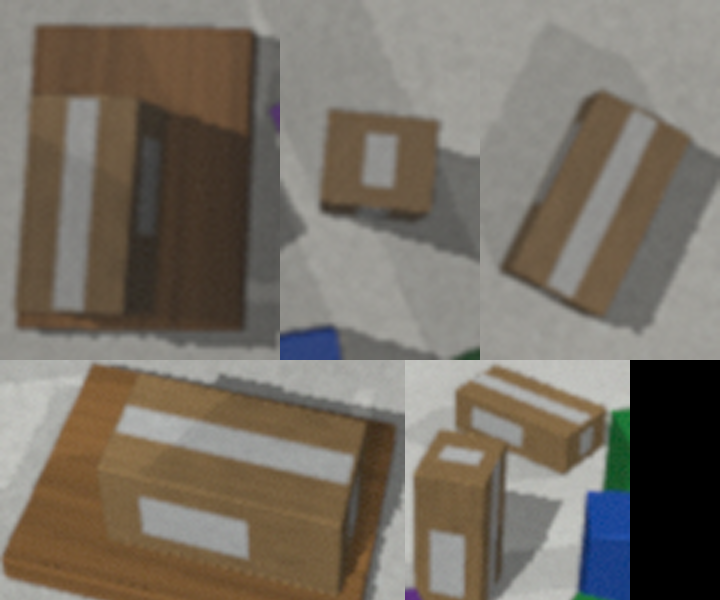

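The zoom gives the top-face corners: bottom carton (30,95)…(125,315), standing (48,108)…(148,213) and flat, with its tape line running from (645,115) to (562,290) in the crop. Next I compute poses from corners in both views.

```bash
python3 - <<'E'
from h import *
def o(pts,x,y,k): return (np.array(pts,float)+.5)/k-.5+[x,y]
def rep(name,P):
    e=[np.linalg.norm(P[i]-P[(i+1)%4]) for i in range(4)]
    u=(P[0]-P[3])+(P[1]-P[2]); v=(P[1]-P[0])+(P[2]-P[3])
    print(name,'c',P.mean(0).round(4),'edges',np.round(e,3),'ang0-3 %.1f'%np.degrees(np.arctan2(u[1],u[0])),'ang1-0 %.1f'%np.degrees(np.arctan2(v[1],v[0])))
rep('bot top',cast('top',o([(30,95),(137,98),(125,315),(17,313)],92,173,4),.078))
rep('bot side',cast('side',o([(138,375-360),(367,422-360),(345,520-360),(102,467-360)],170,290,3),.078))
rep('stand top',cast('top',o([(48,108),(160,122),(148,213),(41,205)],236,173,4),.12))
rep('stand side',cast('side',o([(438-405,430-360),(506-405,443-360),(487-405,482-360),(416-405,474-360)],260,140,3),.12))
rep('flat top',cast('top',o([(122,92),(210,138),(123,315),(60,285)],325,173,4),.04))
rep('flat side',cast('side',o([(493-405,365-360),(606-405,407-360),(568-405,434-360),(456-405,390-360)],260,140,3),.04))
print('tape flat',cast('top',o([(165,115),(82,290)],325,173,4),.04))
# red-segmented blue top height via both views
for n in('top','side'):
    im=ctrl.snapshot(n); hsv=cv2.cvtColor(im,cv2.COLOR_RGB2HSV)
    m=cv2.inRange(hsv,(12,70,30),(22 if 0 else 25,255,255)); 
    nn,l,st,c=cv2.connectedComponentsWithStats(m)
    print(n,[(s.tolist(),q.round(1).tolist()) for s,q in zip(st[1:],c[1:]) if s[4]>120])
# reach check of tilted grasps
for th in(-45,-35,35,45):
  for x,y in((.538,-.025),(.52,-.22)):
    q=R.from_euler('y',th,degrees=True)*R.from_euler('x',180,degrees=True)
    for z in(.08,.2):
      for yaw in(0,180):
        qq=q*R.from_euler('z',yaw,degrees=True)
        print(th,x,z,yaw,(R.from_euler('z',np.degrees(np.arctan2(y,x)),degrees=True)*qq).apply([0,0,1]).round(2),ctrl.ik([x,y,z],(R.from_euler('z',np.degrees(np.arctan2(y,x)),degrees=True)*qq).as_euler('xyz',degrees=True)) is not None)
E
```

```text
bot top c [0.5145 0.3031 0.078 ] edges [0.059 0.119 0.058 0.12 ] ang0-3 0.0 ang1-0 -90.7
bot side c [0.5129 0.3041 0.078 ] edges [0.119 0.056 0.118 0.056] ang0-3 -89.3 ang1-0 179.9
stand top c [ 0.5381 -0.0241  0.12  ] edges [0.06  0.049 0.057 0.052] ang0-3 -5.3 ang1-0 -95.1
stand side c [ 0.5371 -0.0213  0.12  ] edges [0.05  0.05  0.048 0.057] ang0-3 -93.1 ang1-0 177.3
flat top c [ 0.5211 -0.2516  0.04  ] edges [0.058 0.116 0.04  0.119] ang0-3 -23.2 ang1-0 -116.4
flat side c [ 0.5232 -0.2454  0.04  ] edges [0.119 0.056 0.116 0.056] ang0-3 -115.6 ang1-0 154.4
tape flat [[ 0.57505212 -0.27416029  0.04      ]
 [ 0.47285035 -0.22307034  0.04      ]]
top [([96, 180, 60, 76, 3394], [127.7, 215.7]), ([331, 196, 32, 49, 498], [346.5, 220.4]), ([247, 201, 28, 26, 513], [260.4, 213.6]), ([347, 204, 30, 48, 413], [362.2, 227.8])]
side [([416, 0, 96, 103, 8541], [469.1, 51.7]), ([334, 84, 39, 23, 756], [352.5, 94.7]), ([263, 142, 64, 85, 1851], [286.6, 179.3]), ([171, 292, 131, 92, 7326], [238.0, 340.9])]
-45 0.538 0.08 0 [ 0.71 -0.03 -0.71] True
-45 0.538 0.08 180 [ 0.71 -0.03 -0.71] True
-45 
[... 537 characters left out ...]
ue
-35 0.52 0.2 180 [ 0.53 -0.22 -0.82] True
35 0.538 0.08 0 [-0.57  0.03 -0.82] True
35 0.538 0.08 180 [-0.57  0.03 -0.82] True
35 0.538 0.2 0 [-0.57  0.03 -0.82] True
35 0.538 0.2 180 [-0.57  0.03 -0.82] True
35 0.52 0.08 0 [-0.53  0.22 -0.82] True
35 0.52 0.08 180 [-0.53  0.22 -0.82] True
35 0.52 0.2 0 [-0.53  0.22 -0.82] True
35 0.52 0.2 180 [-0.53  0.22 -0.82] True
45 0.538 0.08 0 [-0.71  0.03 -0.71] True
45 0.538 0.08 180 [-0.71  0.03 -0.71] True
45 0.538 0.2 0 [-0.71  0.03 -0.71] True
45 0.538 0.2 180 [-0.71  0.03 -0.71] True
45 0.52 0.08 0 [-0.65  0.28 -0.71] True
45 0.52 0.08 180 [-0.65  0.28 -0.71] True
45 0.52 0.2 0 [-0.65  0.28 -0.71] True
45 0.52 0.2 180 [-0.65  0.28 -0.71] True
```

```bash
python3 - <<'E'
from h import *
T=ctrl.get_time_s
c=[.5235,-.247]; y=154
ctrl.goto([*c,.16],[180,0,y]); print(T())
ctrl.movel([*c,.018],speed=.12); ctrl.close(); print(T(),ctrl.get_opening(),ctrl.get_grasp_force(),ctrl.get_tool_pos())
ctrl.movel([*c,.25],speed=.25)
b=[.5137,.3036]
ctrl.goto([*b,.25],[180,0,180]); print(T(),ctrl.get_opening())
ctrl.movel([*b,.108],speed=.15)
print(ctrl.get_tool_pos(),ctrl.get_orientation())
print(ctrl.movel([*b,.094],speed=.02,force_limit=3),ctrl.get_tool_pos(),ctrl.get_ft_force(),T())
cv2.imwrite('pics/s1.png',ctrl.snapshot('side')[...,::-1][230:,100:400])
E
```

```text
3.1833
4.875 0.059357172897898845 66.44057750701904 [ 0.52446501 -0.24769055  0.01915898]
7.9333 0.059469904713511455
[0.51466096 0.30396212 0.10911635] [1.79947333e+02 1.12127610e-01 1.79993801e+02]
True [0.51379069 0.30365837 0.09711976] [-0.70307109  0.25744933  3.34513496] 9.5917
```

View pics/s1.png

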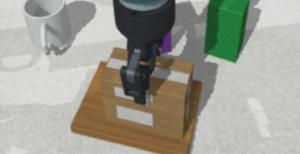

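The flat carton rests in contact on the bottom carton and looks aligned. I'll release it and check.

```bash
python3 - <<'E'
from h import *
p=ctrl.get_tool_pos(); ctrl.let_go(); ctrl.pause(.3)
ctrl.movel([p[0],p[1],.26],speed=.25)
ctrl.goto([.53,-.03,.30],[180,0,180]); 
t=ctrl.snapshot('top')[...,::-1]; s=ctrl.snapshot('side')[...,::-1]
cv2.imwrite('pics/top2.png',t);cv2.imwrite('pics/side2.png',s)
cr=lambda im,x,y,w,h,k=4: cv2.resize(im[y:y+h,x:x+w],None,fx=k,fy=k,interpolation=cv2.INTER_CUBIC)
cv2.imwrite('pics/z2.png',np.hstack([cr(t,85,170,80,100),cr(s,170,265,120,100)]))
print(ctrl.get_time_s())
E
```

```text
12.5083
```

View pics/z2.png

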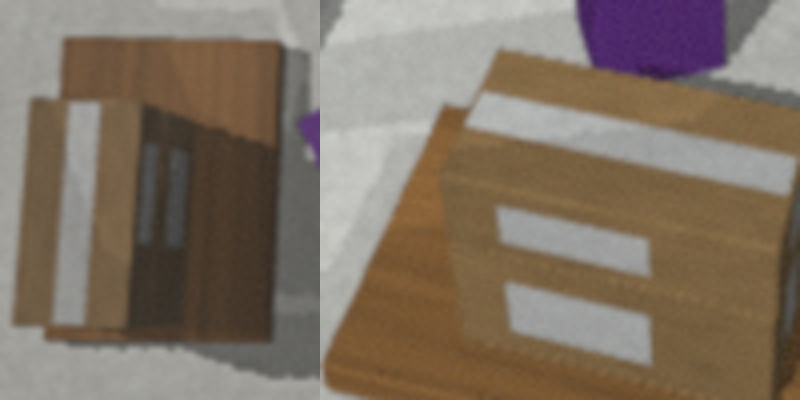

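```bash
cat >> h.py <<'E'
def ori(psi,th): return (R.from_euler('z',psi,degrees=True)*R.from_euler('y',th,degrees=True)*R.from_euler('xz',[180,180],degrees=True) if 0 else R.from_euler('z',psi,degrees=True)*R.from_euler('y',th,degrees=True)*R.from_euler('x',180,degrees=True)*R.from_euler('z',180,degrees=True))
def E(q): return q.as_euler('xyz',degrees=True)
E
python3 - <<'X'
from h import *
T=ctrl.get_time_s
f=(np.array([(28,98),(143,103),(128,327),(12,323)])+.5)/4-.5+[85,170]
P=cast('top',f,.118); print('flat',P.mean(0).round(4),[np.linalg.norm(P[i]-P[i-1]).round(3) for i in range(4)])
psi=-4.5; q=ori(psi,45); d=q.apply([0,0,1]); print('d',d)
g=np.array([.538,-.0227,.09])+R.from_euler('z',psi,degrees=True).apply([.003,0,0])
tcp=g+.008*d
for p in(tcp-.12*d,tcp,tcp+[0,0,.16]): print(ctrl.ik(p,E(q)))
ctrl.goto(tcp-.12*d,E(q)); print(T())
ctrl.movel(tcp,speed=.1,force_limit=8); print(ctrl.get_tool_pos()-tcp,ctrl.get_ft_force())
ctrl.close(); print(T(),ctrl.get_opening(),ctrl.get_grasp_force())
cv2.imwrite('pics/g.png',ctrl.snapshot('side')[...,::-1][60:330,130:430])
ctrl.movel(tcp+[0,0,.03],speed=.08); print(ctrl.get_opening(),ctrl.get_ft_force(),T())
cv2.imwrite('pics/g2.png',np.hstack([cv2.imread('pics/g.png'),ctrl.snapshot('side')[...,::-1][60:330,130:430]]))
X
```

```text
flat [0.5146 0.3039 0.118 ] [np.float64(0.118), np.float64(0.061), np.float64(0.117), np.float64(0.06)]
d [-0.70492701  0.05547896 -0.70710678]
[ -7.64822032  49.91337439  31.26329955 116.30665723  -2.22556756
  -2.22724844]
[ -8.01336537  45.13208684  11.19677493 101.01079463  -2.48354552
  -2.48588196]
[ -8.01336537  37.78217617  18.50838909 115.67231946  -2.48354552
  -2.48588196]
13.425
[ 6.85547811e-04 -9.95093749e-05  4.48581523e-04] [0.79240491 0.15433135 0.40930613]
15.1333 0.059489803382408155 62.732648849487305
0.05960938546091729 [ 0.41153711  0.33717966 -3.182826  ] 15.7083
```

View pics/g2.png

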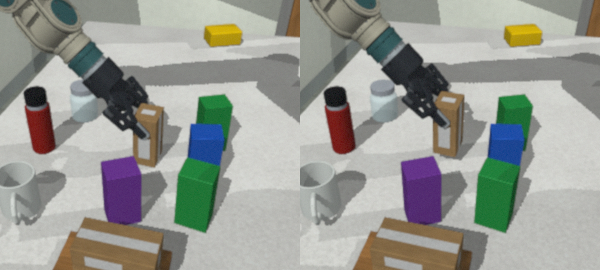

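The grasp is upright and held, seen lifted just left of the blue box. Next I lift, rotate and lay it down.

```bash
python3 - <<'X'
from h import *
T=ctrl.get_time_s
p=np.array(ctrl.get_tool_pos()); ctrl.movel([p[0],p[1],.25],speed=.2)
phi=-32.; r=np.array([np.cos(np.radians(phi)),np.sin(np.radians(phi)),0])
c=.60*r; q=ori(phi,-45); d=q.apply([0,0,1]); z=.028
tcp=c-.03*r+[0,0,z]+.008*d; print(tcp,ctrl.ik(tcp,E(q)))
hi=tcp+[0,0,.17]; 
ctrl.goto(hi,E(ori(phi,0))); print(T(),ctrl.get_opening())
ctrl.goto(hi,E(q)); print(T(),ctrl.get_opening())
ctrl.movel(tcp+[0,0,.015],speed=.12)
print(ctrl.movel(tcp-[0,0,.003],speed=.015,force_limit=3),ctrl.get_tool_pos()-tcp,ctrl.get_ft_force(),T())
cv2.imwrite('pics/l.png',np.hstack([ctrl.snapshot('side')[...,::-1][60:260,200:500],ctrl.snapshot('top')[...,::-1][130:330,290:490]]))
X
```

```text
[ 0.4881847  -0.30505166  0.02234315] [-41.83720693  15.32239571 -57.90455005 -27.80262877   6.93878005
  -6.99023061]
17.7083 0.05929265195601735
18.7 0.05932080112398564
True [ 5.68109424e-06 -4.22222600e-05  2.11463507e-04] [-0.13292273  0.03809465  2.7621431 ] 21.05
```

View pics/l.png

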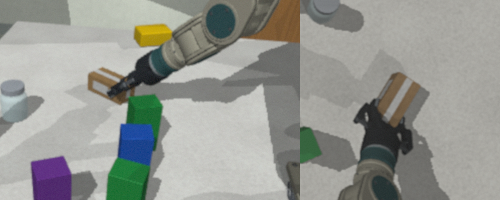

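The carton lies flat on the worktop at the expected height. I'll release, back off and measure.

```bash
python3 - <<'X'
from h import *
p=np.array(ctrl.get_tool_pos()); d=ori(-32,-45).apply([0,0,1])
ctrl.let_go(); ctrl.pause(.3); ctrl.movel(p-.14*d,speed=.2)
ctrl.goto([.40,-.12,.30],[180,0,180]); print(ctrl.get_time_s())
t=ctrl.snapshot('top')[...,::-1]; s=ctrl.snapshot('side')[...,::-1]
cr=lambda im,x,y,w,h,k=5: cv2.resize(im[y:y+h,x:x+w],None,fx=k,fy=k,interpolation=cv2.INTER_CUBIC)
cv2.imwrite('pics/z3.png',np.hstack([cr(t,350,190,80,80),cr(s,280,110,75,80)]))
X
```

```text
Traceback (most recent call last):
cell.Unreachable: the arm cannot follow that straight line within its joint ranges
```

```bash
python3 - <<'X'
from h import *
p=np.array(ctrl.get_tool_pos())
print(ctrl.get_opening()); ctrl.movel(p+[0,0,.15],speed=.2)
ctrl.goto([.40,-.12,.30],[180,0,180]); print(ctrl.get_time_s())
t=ctrl.snapshot('top')[...,::-1]; s=ctrl.snapshot('side')[...,::-1]
cr=lambda im,x,y,w,h,k=5: cv2.resize(im[y:y+h,x:x+w],None,fx=k,fy=k,interpolation=cv2.INTER_CUBIC)
cv2.imwrite('pics/z3.png',np.hstack([cr(t,350,190,80,80),cr(s,270,110,75,80)]))
X
```

```text
0.08482021838534651
23.9417
```

View pics/z3.png

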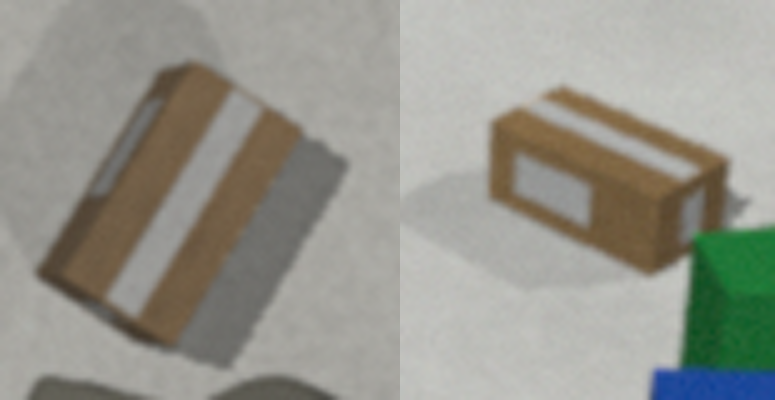

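The carton lies flat and free; its top-face corners in the crop are (195,62), (302,132), (178,345) and (68,280).

```bash
python3 - <<'X'
from h import *
T=ctrl.get_time_s
o=lambda p,x,y:(np.array(p,float)+.5)/5-.5+[x,y]
A=cast('top',o([(195,62),(302,132),(178,345),(68,280)],350,190),.05)
B=cast('side',o([(162,87),(328,158),(257,194),(90,122)],270,110),.05)
for P,k in((A,0),(B,1)):
    e=[np.linalg.norm(P[i]-P[(i+1)%4]).round(3) for i in range(4)]
    u=P[0]-P[3]+P[1]-P[2] if k==0 else P[0]-P[1]+P[3]-P[2]
    print(P.mean(0).round(4),e,np.degrees(np.arctan2(u[1],u[0])))
X
```

```text
[ 0.5074 -0.3176  0.05  ] [np.float64(0.058), np.float64(0.115), np.float64(0.057), np.float64(0.119)] -31.819907815333227
[ 0.5079 -0.3132  0.05  ] [np.float64(0.117), np.float64(0.056), np.float64(0.115), np.float64(0.059)] -31.621045802412667
```

```bash
python3 - <<'X'
from h import *
T=ctrl.get_time_s
c=[.5076,-.316]; y=180-31.8
ctrl.goto([*c,.18],[180,0,y]); ctrl.movel([*c,.024],speed=.12); ctrl.close(); print(T(),ctrl.get_opening(),ctrl.get_grasp_force(),ctrl.get_tool_pos())
ctrl.movel([*c,.28],speed=.25)
b=[.5140,.3036]
ctrl.goto([*b,.28],[180,0,180]); print(T(),ctrl.get_opening())
ctrl.movel([*b,.154],speed=.12)
print(ctrl.movel([*b,.138],speed=.02,force_limit=3),ctrl.get_tool_pos(),ctrl.get_orientation(),ctrl.get_ft_force())
p=ctrl.get_tool_pos(); ctrl.let_go(); ctrl.pause(.3)
ctrl.movel([p[0],p[1],.30],speed=.2)
ctrl.goto([.45,-.05,.33],[180,0,180]); print(T())
t=ctrl.snapshot('top')[...,::-1]; s=ctrl.snapshot('side')[...,::-1]
cr=lambda im,x,y,w,h,k=4: cv2.resize(im[y:y+h,x:x+w],None,fx=k,fy=k,interpolation=cv2.INTER_CUBIC)
cv2.imwrite('pics/z4.png',np.hstack([cr(t,75,165,80,120),cr(s,165,225,120,120)]))
X
```

```text
26.85 0.05929677871168963 66.79928183555603 [ 0.5083508  -0.3167019   0.02506986]
30.2417 0.05948161619471621
True [0.51409473 0.30364645 0.14304109] [ 1.79997549e+02  1.61369336e-02 -1.79999288e+02] [0.98365875 0.94140734 4.114975  ]
34.9917
```

View pics/z4.png

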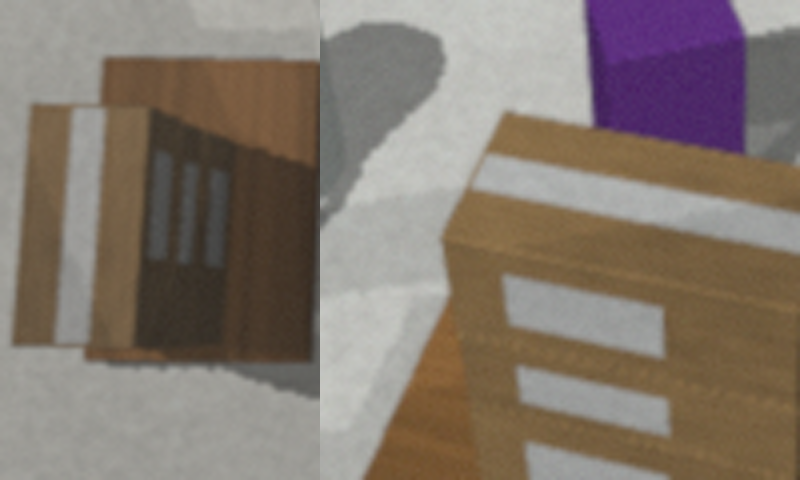

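The column looks flush in both views. The top face spans (30,104)–(150,107) and (12,345)–(135,347) in the crop. I'll check the numbers before handing in.

```bash
python3 - <<'X'
from h import *
P=cast('top',(np.array([(30,104),(150,107),(135,347),(12,345)])+.5)/4-.5+[75,165],.168)
u=P[0]-P[3]+P[1]-P[2]; c=P.mean(0)
print(c.round(4),np.degrees(np.arctan2(u[1],u[0])))
if abs(c[0]-.5145)<.005 and abs(c[1]-.3036)<.005: print(ctrl.close_job(),ctrl.get_time_s())
X
```

```text
[0.5152 0.3037 0.168 ] -0.2906033587779713
the job is handed in; nothing more can be done
the job is handed in; nothing more can be done
```

The column is built and the job is handed in: by camera the upper two cartons sit within about 2 mm of centre on the bottom one and square to it, finished at about 35 s of the 72 s allowed; no verdict came back.

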